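# Hold the full salt mill over the boiled egg

## Task

Salt for the boiled egg, please: of the two identical steel mills one has run empty, so feel by lifting which is the full, heavier one, and leave the empty one standing upright in the wooden mill tray. Carry the full mill upright over the breakfast things without touching the egg or its cup or pushing anything about, and hold it upright and centred over the egg, with about two centimetres of air between the mill's foot and the egg. Finish while still holding it there, still and clear of everything, ready for me to press its button.

Things in the scene. Friction and masses are not known exactly. Their poses are not given: they have to be found in the camera images.
- mill_a: one of two look-alike battery table mills: opaque steel cylinder, 53 mm in diameter, 165 mm tall, standing up, black foot, black ring 100 mm up, black disc on top, small side button; may be gripped at any height. One mill is full (400 to 520 g), the other empty (210 to 290 g); either may stand at either end of the mill tray. Origin: centre of the underside; z up along the mill
- mill_b: one of two look-alike battery table mills: opaque steel cylinder, 53 mm in diameter, 165 mm tall, standing up, black foot, black ring 100 mm up, black disc on top, small side button; may be gripped at any height. One mill is full (400 to 520 g), the other empty (210 to 290 g); either may stand at either end of the mill tray. Origin: centre of the underside; z up along the mill
- mill_a_foot (a point): centre of the underside of mill_a (same point as its origin)
- mill_b_foot (a point): centre of the underside of mill_b (same point as its origin)
- mill_tray: fixed wooden tray, 105 x 220 mm, its rim 16 mm high and 6 mm thick, its floor 6 mm above the worktop; the two mills stand on its floor about 110 mm apart along its long side. Origin: centre of its underside; y along the long side, x across, z up
- egg_cup: small blue egg cup (51 mm wide) with a brown boiled egg in it, top cut off to show white and yolk; 77 mm tall in all, loose, 130 g, light enough to tip; it stands on the breakfast tray's floor. Origin: centre of the cup's underside, z up
- egg_top (a point): centre of the cut top of the egg, 77 mm above the egg cup's underside, 83 mm above the worktop; z up
- breakfast_tray: fixed white tray, 300 x 340 mm, rim 22 mm high, floor 6 mm above the worktop; carries the egg cup, toast rack and teaspoon. Origin: centre of its underside, y along the 340 mm side, z up
- toast_rack: loose steel wire toast rack with three slices of toast, 167 mm long along its x, 100 mm wide, the toast 113 mm and the ring handle in its middle 147 mm above its underside; stands on the breakfast tray between egg and mills; bystander. Origin: centre of its underside
- mug: loose white mug, 80 mm wide, 92 mm tall, handle on its +y side; on the worktop; bystander. Origin: centre of its underside
- jam_jar: loose amber jam jar with a brass-coloured lid, 62 mm wide, 100 mm tall; on the worktop; bystander. Origin: centre of its underside
- teaspoon: loose steel teaspoon, 135 mm long, lying on the breakfast tray along its own x; bystander. Origin: middle of its underside
Not all that is in view belongs to the job. Of the things that look like the mill_tray, the largest one is meant.

How it is judged:
By the outcome, as a careful person would: the job done as asked, in the order asked, and still so for the second after the job is handed in, while the arm keeps its last pose, push and grip.
It also fails if it takes over 67 s, if anything falls off the work surface, if the arm or the gripper's body presses on something with over 40 N, if the wrist force passes 120 N, or if a joint passes its speed limit or range.

## Robot

A 6-joint arm with a two-finger parallel gripper is mounted at the origin on the work surface. World frame = base frame: x ahead of the robot, y to its left, z up, the work surface at z = 0. Lengths are in m, angles in rad, forces in N, time in s.
With the tool pointing down it reaches from about 0.3 to 0.75 m from the base axis. Payload 8.5 kg.
Tool frame: the origin (TCP) lies at the very end of the fingers, on their centre line; the grasp point (between the pads) lies 19 mm behind it; z points along the fingers, y is the line along which they close (so a half turn about z gives the same grasp; the last joint's range is limited). The gripper opens to 88 mm and grips with 3 to 60 N. Pads are 18 mm wide; open, the fingers measure 123 mm over their backs; the gripper's body (75 mm by 187 mm) begins 45 mm behind the grasp point.
Start: joints at [-1.494, 0.381, 1.297, -0, 1.464, -0.215], TCP at [0.158, -0.527, 0.239] pointing down, gripper open.
Joint ranges: [-3.11, 3.11], [-0.89, 2.33], [0.22, 2.48], [-1.42, 4.56], [0.17, 2.85], [-2.88, 2.88]. Speed limits (rad/s): [2.39, 2.39, 3.14, 3.14, 3.14, 3.14].

## Interface

Orientations are given as a 3x3 rotation matrix whose columns are the frame's x, y, z axes.
In Python, from bench import ctrl, imaging, finder gives the robot as it stands.
- The arm moves only by the tool carry_out, never from a script. Its argument "moves" is a list of rows, each a list of 2 entries, a list of its own where there are three numbers: the shift along the tool's x, y, z in cm, then the turn, a rotation vector about the tool's x, y, z in degrees. In form: [[[x, y, z], [rx, ry, rz]], ...]. A call has 1 to 5 rows; each row is the pose to reach, as a shift and turn from the pose commanded when the call began, along the tool's axes at that moment; what a row does not reach only later rows make up. A row lasts 1/12 s, in which the tool goes at most 41.7 mm and 7.16 degrees, less where a joint would pass 70% of its speed; a pose out of reach is approached as far as the arm can. A call with a gripper value outside its range is refused whole. "hand" is the finger opening in cm, from 0 to 8.81, set as the call begins (left out, the last holds). The fingers move at their own pace and stop on an object; "squeeze" is the grip in N (left out, the last holds). Time passes only in rows, so rows that repeat a pose let the fingers close. It gives the time, the measured TCP pose, the force, the opening and the grip force at its end, in the units of the state.
- ctrl.get_state(): the state, without advancing time (a new reading comes with each control period).
- imaging.camera(name): name is "side" or "top"; returns the picture (420x560x3 uint8, red, green, blue); there is no depth.
- imaging.camera_model(name): a dict with "vertical_fov" (degrees; the focal length in pixels is half the picture's height over the tangent of half this angle, whatever the lens; pixels are square), "cx", "cy" (the principal point, pixels), "origin" and "rotation" of the camera in the world. Camera axes: x right, y up, looking along -z (the intrinsics and any distortion apply to the point x, -y, -z); pixel columns grow to the right and rows downward; lengths in m; the calibration is good to about 2 mm. A picture is of the moment at which its call begins. camera_model takes no time and is no camera call.
- ctrl.job_done(): hands the job in; it is judged then, once.
Trained networks look in the newest picture that a camera, given by its name, has taken for a name from the list of things; names that differ only in an ending like _2 or _b are one class to them, and where a whole thing is asked for, a point or a joint stands for the part that bears it (a point fixed in the world has none). Each returns a list of dicts, best first, with "confidence" (0 to 1); they miss things now and then, are a little off and sometimes report something else, mostly with a low value. They report only what shows in the picture. A call takes as long as a camera call. They do not tell look-alikes from the thing itself.
- finder.search_frame(camera, query): "uv" ([column, row] in pixels, amid what is visible of it).
- finder.landmark_of(camera, query): "uv" ([column, row] in pixels: a listed point, or the origin of a listed thing).
The state is a dict: "clock": time; "joint_positions": joint angles; "qvel": joint speeds; "joint_torque": joint torques, N m; "ee_pos": TCP position; "tool_rot": TCP orientation; "wrist_force": force on the tool from outside, world axes, zero at the start; "ft_torque": the same for the moment, N m; "finger_gap": opening from 0.0 (shut) to 1.0 (fully open); "grasp_force": force on a finger pad.
Only numpy, scipy, OpenCV 4.12 (cv2) and the standard library are available. Lean on these libraries where they do the work, as an engineer would, in place of code of your own. Each camera call takes 0.05 s, during which the arm holds its last target. There are 200 camera calls.

## Working session

There is one attempt and no reset: what is moved stays moved. The work goes in short steps, Python scripts to look and compute and a tool call to move; the robot and the scene stay as the last step left them, time stands still between calls to the robot, and variables do not carry over. Pictures are saved under pics/ and viewed, at most 10 in all, crops included, and the job is handed in when it is done.

Besides the shell and the picture viewer there is one more tool, called after ">>>" as name(argument=value, ...), one argument or row to a line, values as JSON. carry_out: Moves the arm, as the interface text tells. Its arguments: {"type":"object","properties":{"moves":{"type":"array"},"hand":{"type":"number"},"squeeze":{"type":"number"}},"required":["moves"]}

```bash
mkdir -p pics
python3 - <<'E'
from bench import ctrl, imaging, finder
import cv2,numpy as np
s=ctrl.get_state();print({k:np.round(v,3).tolist() for k,v in s.items()})
for c in("top","side"):
    cv2.imwrite(f"pics/{c}0.png",imaging.camera(c)[:,:,::-1]);m=imaging.camera_model(c);print(c,m)
    for q in("mill_a","mill_a_foot","egg_top","mill_tray","toast_rack","mug","jam_jar","breakfast_tray"):
        print(q,[(np.round(d["uv"],1).tolist(),round(d["confidence"],2)) for d in finder.landmark_of(c,q)][:4])
E
```

```text
{'clock': 0.0, 'joint_positions': [-1.494, 0.381, 1.298, -0.0, 1.464, -0.215], 'qvel': [0.001, 0.0, 0.001, 0.0, -0.002, -0.001], 'joint_torque': [-0.001, -43.794, -22.455, 0.071, 0.035, -0.0], 'ee_pos': [0.158, -0.526, 0.238], 'tool_rot': [[0.958, 0.288, -0.0], [0.288, -0.958, 0.001], [0.0, -0.001, -1.0]], 'wrist_force': [0.202, -0.005, 0.978], 'ft_torque': [0.004, -0.022, -0.013], 'grasp_force': 0.0, 'finger_gap': 0.999}
top {'vertical_fov': 44.87646873621683, 'cx': 287.13955015205084, 'cy': 206.08602696708482, 'origin': array([0.22977423, 0.09773073, 1.42308026]), 'rotation': array([[ 0.01629293,  0.98488571, -0.17243747],
       [-0.99965738,  0.01957884,  0.01737195],
       [ 0.02048551,  0.17209535,  0.98486727]])}
mill_a [([218.4, 180.4], 0.97), ([201.2, 215.4], 0.7)]
mill_a_foot [([210.1, 200.4], 0.75), ([214.5, 182.7], 0.63), ([272.4, 218.5], 0.43)]
egg_top [([395.0, 165.3], 0.51)]
mill_tray [([222.8, 290.8], 0.7), ([130.2, 192.4], 0.68), ([210.7, 200.0], 0.62), ([218.2, 183.2], 0.41)]
toast_rack [([331.8, 192.8], 0.69)]
mug [([271.9, 216.8], 0.57)]
jam_jar [([264.5, 151.4], 0.64)]
breakfast_tray [([362.7, 184.8], 0.76)]
side {'vertical_fov': 45.17481259514996, 'cx': 280.81371016052736, 'cy': 210.42230907692397, 'origin': array([ 0.39112095, -0.88921662,  0.73081041]), 'rotation': array([[ 0.99805083,  0.03596386, -0.05100142],
       [-0.06239096,  0.55691045, -0.82822589],
       [-0.00138298,  0.82979356,  0.55806875]])}
mill_a [([306.8, 191.8], 0.82), ([265.6, 185.5], 0.78), ([360.8, 321.6], 0.62)]
mill_a_foot [([309.5, 191.3], 0.62)]
egg_top [([362.5, 293.6], 0.89)]
mill_tray [([287.9, 189.3], 0.95), ([296.9, 150.9], 0.6)]
toast_rack [([320.1, 268.6], 0.78), ([362.7, 320.6], 0.4)]
mug [([273.8, 228.0], 0.55)]
jam_jar [([352.1, 221.3], 0.74)]
breakfast_tray [([337.8, 302.6], 0.75), ([310.7, 189.0], 0.62)]
```

View pics/top0.png

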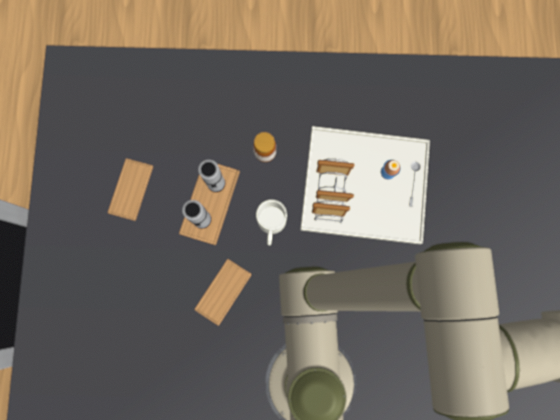

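View pics/side0.png

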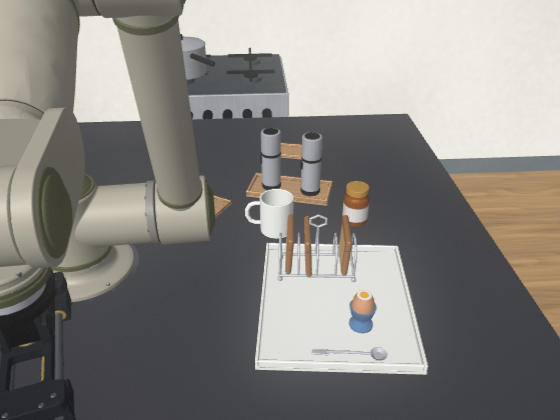

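The top view shows the mill caps at about (209,168) and (193,208) on the large wooden tray, and the egg at (392,168). There is toast at (333,190), the mug at (271,217) and the jam at (265,145). The two smaller boards at (130,190) and (222,292) are decoys. The side view agrees: mill caps at (312,136) and (271,132), egg top at (364,296).

```bash
cat > h.py <<'E'
from bench import ctrl, imaging, finder
import cv2,numpy as np
def ray(c,uv):
    m=imaging.camera_model(c);f=210/np.tan(np.radians(m["vertical_fov"]/2))
    d=m["rotation"]@np.array([(uv[0]-m["cx"])/f,-(uv[1]-m["cy"])/f,-1]);return m["origin"],d
def atz(c,uv,z):
    o,d=ray(c,uv);return np.round(o+d*(z-o[2])/d[2],4)
def tri(a,b):
    o1,d1=ray("top",a);o2,d2=ray("side",b);t=np.linalg.lstsq(np.c_[d1,-d2],o2-o1,rcond=None)[0]
    p,q=o1+t[0]*d1,o2+t[1]*d2;return np.round((p+q)/2,4),round(np.linalg.norm(p-q),4)
def proj(c,p):
    m=imaging.camera_model(c);f=210/np.tan(np.radians(m["vertical_fov"]/2))
    q=m["rotation"].T@(np.array(p)-m["origin"]);return np.round([m["cx"]-f*q[0]/q[2],m["cy"]+f*q[1]/q[2]],1)
E
python3 - <<'E'
from h import *
print("M1",atz("top",(209,168),.171),atz("side",(312,136),.171),tri((209,168),(312,136)))
print("M2",atz("top",(193,208),.171),atz("side",(271,132),.171),tri((193,208),(271,132)))
print("egg",atz("top",(393.5,166.5),.083),atz("side",(364.3,295.5),.083),tri((393.5,166.5),(364.3,295.5)))
print("tray",[atz("top",u,.016) for u in((213,163),(240,171),(216,243),(181,234))])
print("rack",atz("top",(334,190),.1),"mug",atz("top",(271,212),.092),"jam",atz("top",(264,142),.1))
T,S=cv2.imread("pics/top0.png"),cv2.imread("pics/side0.png")
a=cv2.resize(T[145:245,165:265],(400,400),interpolation=2);b=cv2.resize(S[115:215,240:340],(400,400),interpolation=2)
c=cv2.resize(T[150:190,370:410],(200,200),interpolation=2);d=cv2.resize(S[280:320,345:385],(200,200),interpolation=2)
cv2.imwrite("pics/z.png",np.vstack([np.hstack([a,b]),np.hstack([c,d,np.zeros((200,400,3),np.uint8)])]))
E
```

```text
M1 [0.5427 0.2745 0.171 ] [0.5426 0.2752 0.171 ] (array([0.5426, 0.2745, 0.1713]), np.float64(0.0))
M2 [0.4395 0.3099 0.171 ] [0.4396 0.3057 0.171 ] (array([0.4398, 0.3102, 0.1689]), np.float64(0.0))
egg [ 0.5796 -0.2139  0.083 ] [ 0.586  -0.2174  0.083 ] (array([ 0.5837, -0.2149,  0.0799]), np.float64(0.0062))
tray [array([0.5963, 0.2857, 0.016 ]), array([0.5746, 0.2084, 0.016 ]), array([0.3686, 0.268 , 0.016 ]), array([0.3918, 0.3657, 0.016 ])]
rack [ 0.5074 -0.0496  0.1   ] mug [0.4461 0.1168 0.092 ] jam [0.6357 0.1397 0.1   ]
```

View pics/z.png

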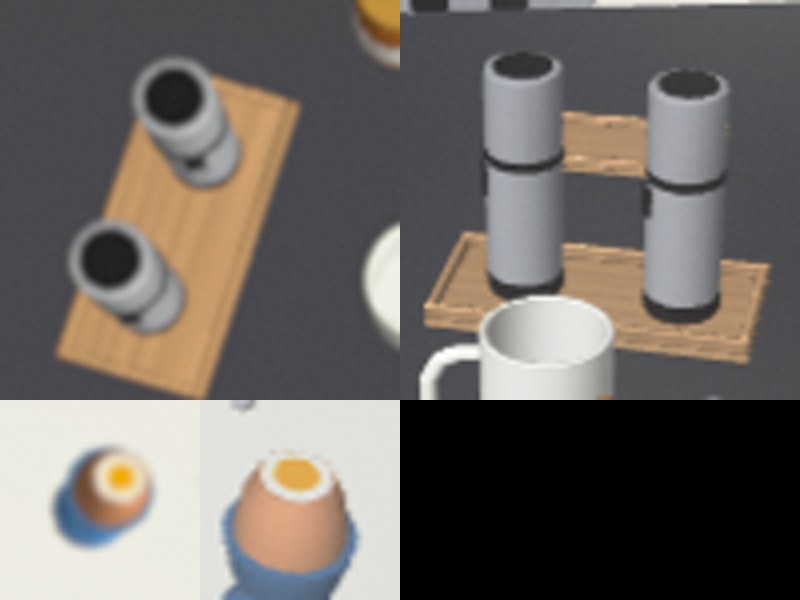

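```bash
cat >> h.py <<'E'
def go(*tg):
    s=ctrl.get_state();R=s["tool_rot"];print("pos",np.round(s["ee_pos"],4),"j",np.round(s["joint_positions"],2),"F",np.round(s["wrist_force"],2))
    for t in tg: print(t,"->",np.round(100*R.T@(np.array(t)-s["ee_pos"]),2))
E
python3 - <<'E'
from h import *
for a,b,z in(((208.25,169.25),(312,135.75),.171),((192.25,209.5),(270.5,131.5),.171),((394,165.2),(364.6,295),.083)):
    print(atz("top",a,z),atz("side",b,z),tri(a,b))
go((.543,.273,.26),(.35,-.13,.26))
E
```

```text
[0.5394 0.2763 0.171 ] [0.5428 0.2766 0.171 ] (array([0.5412, 0.2764, 0.1707]), np.float64(0.0033))
[0.4357 0.3115 0.171 ] [0.4385 0.3088 0.171 ] (array([0.4373, 0.3119, 0.1693]), np.float64(0.0026))
[ 0.5833 -0.2154  0.083 ] [ 0.5868 -0.2161  0.083 ] (array([ 0.5853, -0.2157,  0.0822]), np.float64(0.0034))
pos [ 0.1582 -0.5267  0.2388] j [-1.49  0.38  1.3   0.    1.46 -0.22] F [ 0.34 -0.26  0.94]
(0.543, 0.273, 0.26) -> [ 59.86 -65.52  -2.12]
(0.35, -0.13, 0.26) -> [ 29.78 -32.48  -2.12]
```

>>> carry_out(
  moves=[
    [[2.4,-2.6,-1],[0,0,0]],
    [[4.8,-5.2,-2],[0,0,0]],
    [[7.2,-7.9,-3],[0,0,0]],
    [[9.6,-10.5,-4],[0,0,0]],
    [[12,-13.1,-4],[0,0,0]],
  ],
  hand=8.8,
  squeeze=30,
)

```text
clock: 1.32
ee_pos: [0.236, -0.3657, 0.2804]
tool_rot: [[0.958, 0.287, 0.001], [0.287, -0.958, -0.003], [0.0, 0.003, -1.0]]
wrist_force: [0.8, -0.5, 1.1]
finger_gap: 1.001
grasp_force: 0.0
```

>>> carry_out(
  moves=[
    [[2.4,-2.6,0],[0,0,0]],
    [[4.8,-5.2,0],[0,0,0]],
    [[7.2,-7.9,0],[0,0,0]],
    [[9.6,-10.5,0],[0,0,0]],
    [[12,-13.1,0],[0,0,0]],
  ],
)

```text
clock: 1.73
ee_pos: [0.313, -0.2051, 0.279]
tool_rot: [[0.958, 0.287, 0.0], [0.287, -0.958, -0.0], [0.0, 0.001, -1.0]]
wrist_force: [0.6, -1.1, 0.6]
finger_gap: 0.999
grasp_force: 0.0
```

>>> carry_out(
  moves=[
    [[2.4,-2.6,0],[0,0,0]],
    [[4.8,-5.2,0],[0,0,0]],
    [[7.2,-7.9,0],[0,0,0]],
    [[9.6,-10.5,0],[0,0,0]],
    [[12,-13.1,0],[0,0,0]],
  ],
)

```text
clock: 2.15
ee_pos: [0.3903, -0.045, 0.279]
tool_rot: [[0.958, 0.288, 0.001], [0.288, -0.958, -0.0], [0.001, 0.001, -1.0]]
wrist_force: [0.4, -1.1, 0.1]
finger_gap: 0.999
grasp_force: 0.0
```

>>> carry_out(
  moves=[
    [[2.4,-2.6,0],[0,0,0]],
    [[4.8,-5.2,0],[0,0,0]],
    [[7.2,-7.9,0],[0,0,0]],
    [[9.6,-10.5,0],[0,0,0]],
    [[12,-13.1,0],[0,0,0]],
  ],
)

```text
clock: 2.57
ee_pos: [0.4676, 0.1152, 0.2789]
tool_rot: [[0.958, 0.288, 0.0], [0.288, -0.958, -0.0], [0.0, 0.0, -1.0]]
wrist_force: [1.1, -1.0, 0.1]
finger_gap: 1.0
grasp_force: 0.0
```

>>> carry_out(
  moves=[
    [[2.4,-2.6,0],[0,0,0]],
    [[4.8,-5.2,0],[0,0,0]],
    [[7.2,-7.9,0],[0,0,0]],
    [[9.6,-10.5,0],[0,0,0]],
    [[11.5,-12.8,0],[0,0,0]],
  ],
)

```text
clock: 2.98
ee_pos: [0.5411, 0.2711, 0.2784]
tool_rot: [[0.958, 0.288, -0.0], [0.288, -0.958, 0.0], [-0.0, -0.0, -1.0]]
wrist_force: [0.5, -0.9, 0.4]
finger_gap: 0.999
grasp_force: 0.0
```

Run:
```python
from h import *
go((.5413,.2764,.27),(.5413,.2764,.117));print(ctrl.get_state()["tool_rot"].round(3))
for c in("top","side"): cv2.imwrite(f"pics/{c}1.png",imaging.camera(c)[:,:,::-1])
```

```text
pos [0.5411 0.2711 0.2784] j [0.27 0.46 1.06 0.   1.63 1.55] F [ 0.54 -0.93  0.44]
(0.5413, 0.2764, 0.27) -> [ 0.17 -0.5   0.84]
(0.5413, 0.2764, 0.117) -> [ 0.17 -0.5  16.14]
[[ 0.958  0.288 -0.   ]
 [ 0.288 -0.958  0.   ]
 [-0.    -0.    -1.   ]]
```

>>> carry_out(
  moves=[
    [[0.2,-0.5,3],[0,0,0]],
    [[0.2,-0.5,6],[0,0,0]],
    [[0.2,-0.5,9],[0,0,0]],
    [[0.2,-0.5,11],[0,0,0]],
    [[0.2,-0.5,12.5],[0,0,0]],
  ],
)

```text
clock: 3.5
ee_pos: [0.5401, 0.2733, 0.1517]
tool_rot: [[0.958, 0.287, -0.003], [0.287, -0.958, -0.001], [-0.003, 0.0, -1.0]]
wrist_force: [-0.0, -0.2, 0.0]
finger_gap: 1.002
grasp_force: 0.0
```

>>> carry_out(
  moves=[
    [[0,0,1.5],[0,0,0]],
    [[0,0,2.7],[0,0,0]],
    [[0,0,3.3],[0,0,0]],
    [[0,0,3.6],[0,0,0]],
    [[0,0,3.6],[0,0,0]],
  ],
)

```text
clock: 3.92
ee_pos: [0.5409, 0.2739, 0.1177]
tool_rot: [[0.958, 0.287, -0.0], [0.287, -0.958, -0.0], [-0.0, 0.0, -1.0]]
wrist_force: [0.2, 1.0, 0.1]
finger_gap: 0.999
grasp_force: 0.0
```

Run:
```python
from h import *
go((.5413,.2764,.117))
a,b=[imaging.camera(c)[:,:,::-1] for c in("top","side")]
cv2.imwrite("pics/y.png",np.hstack([cv2.resize(a[100:260,140:300],(400,400)),cv2.resize(b[60:220,220:380],(400,400))]))
```

```text
pos [0.5409 0.2739 0.1177] j [ 0.27  0.58  1.32 -0.    1.24  1.55] F [0.17 1.01 0.13]
(0.5413, 0.2764, 0.117) -> [ 0.11 -0.23  0.07]
```

View pics/y.png

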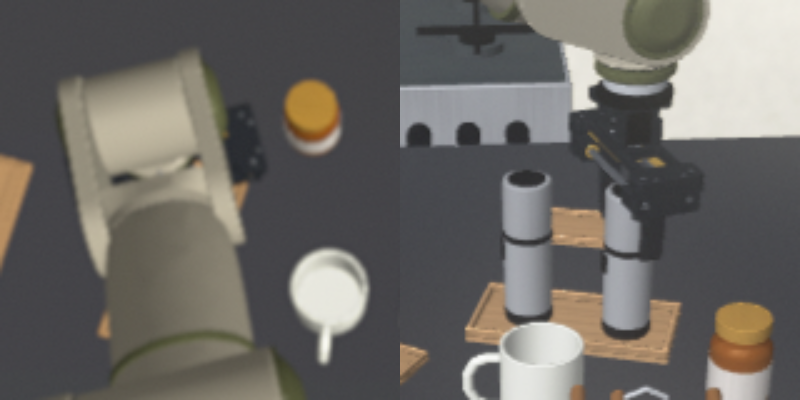

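The side crop shows the fingers either side of the right-hand mill (cap about (625,190) in the crop), with the body clear of the other mill. I'll close now.

>>> carry_out(
  moves=[
    [[0.1,-0.2,0.1],[0,0,0]],
    [[0.1,-0.2,0.1],[0,0,0]],
    [[0.1,-0.2,0.1],[0,0,0]],
  ],
)

```text
clock: 4.27
ee_pos: [0.5414, 0.2766, 0.1171]
tool_rot: [[0.958, 0.288, 0.001], [0.288, -0.958, 0.0], [0.001, 0.0, -1.0]]
wrist_force: [-0.4, 0.2, 0.0]
finger_gap: 1.002
grasp_force: 0.0
```

>>> carry_out(
  moves=[
    [[0,0,0],[0,0,0]],
    [[0,0,0],[0,0,0]],
    [[0,0,0],[0,0,0]],
    [[0,0,0],[0,0,0]],
    [[0,0,0],[0,0,0]],
  ],
  hand=4.5,
  squeeze=25,
)

```text
clock: 4.68
ee_pos: [0.5414, 0.2764, 0.1168]
tool_rot: [[0.958, 0.288, 0.0], [0.288, -0.958, 0.0], [0.0, 0.0, -1.0]]
wrist_force: [1.0, 1.1, -0.5]
finger_gap: 0.644
grasp_force: 0.0
```

>>> carry_out(
  moves=[
    [[0,0,0],[0,0,0]],
    [[0,0,0],[0,0,0]],
    [[0,0,0],[0,0,0]],
    [[0,0,0],[0,0,0]],
    [[0,0,0],[0,0,0]],
  ],
)

```text
clock: 5.1
ee_pos: [0.5414, 0.2764, 0.1167]
tool_rot: [[0.958, 0.288, 0.0], [0.288, -0.958, -0.0], [0.0, 0.0, -1.0]]
wrist_force: [0.2, 0.1, 0.5]
finger_gap: 0.582
grasp_force: 25.0
```

```bash
cat >> h.py <<'E'
def force(n=12):
    F=[]
    for _ in range(n): imaging.camera("side"); F.append(ctrl.get_state()["wrist_force"])
    s=ctrl.get_state();print("F",np.mean(F,0).round(2),"sd",np.std(F,0).round(2),"gap",s["finger_gap"],"grip",s["grasp_force"],s["clock"])
E
python3 - <<'E'
from h import *
go();force()
E
```

```text
pos [0.5414 0.2764 0.1167] j [ 0.28  0.59  1.31 -0.    1.24  1.56] F [0.19 0.09 0.5 ]
F [ 0.43 -0.33 -0.27] sd [0.37 0.36 0.41] gap 0.5818154907062848 grip 24.98210550053045 5.7
```

>>> carry_out(
  moves=[
    [[0,0,-0.4],[0,0,0]],
    [[0,0,-1.2],[0,0,0]],
    [[0,0,-2.1],[0,0,0]],
    [[0,0,-2.8],[0,0,0]],
    [[0,0,-3],[0,0,0]],
  ],
)

```text
clock: 6.12
ee_pos: [0.5419, 0.2767, 0.1487]
tool_rot: [[0.958, 0.288, 0.003], [0.288, -0.958, 0.001], [0.003, -0.0, -1.0]]
wrist_force: [0.2, -0.1, -3.1]
finger_gap: 0.584
grasp_force: 25.0
```

>>> carry_out(
  moves=[
    [[0,0,0],[0,0,0]],
    [[0,0,0],[0,0,0]],
    [[0,0,0],[0,0,0]],
  ],
)

```text
clock: 6.37
ee_pos: [0.5411, 0.2764, 0.1464]
tool_rot: [[0.958, 0.288, -0.001], [0.288, -0.958, -0.0], [-0.001, -0.0, -1.0]]
wrist_force: [-0.7, -0.1, -2.7]
finger_gap: 0.588
grasp_force: 25.0
```

Run:
```python
from h import *
go();force(20);cv2.imwrite("pics/side2.png",imaging.camera("side")[:,:,::-1])
```

```text
pos [0.5411 0.2764 0.1464] j [0.28 0.56 1.27 0.   1.31 1.56] F [-0.74 -0.14 -2.71]
F [ 0.03 -0.03 -2.62] sd [0.56 0.44 0.55] gap 0.5848738348225151 grip 24.98196072410792 7.3667
```

The lift reads about 2.4–2.6 N (roughly 250 g), so this is the empty mill. I'll put it back and lift the other.

>>> carry_out(
  moves=[
    [[0,0,0.9],[0,0,0]],
    [[0,0,1.8],[0,0,0]],
    [[0,0,2.5],[0,0,0]],
    [[0,0,2.8],[0,0,0]],
    [[0,0,3.0],[0,0,0]],
  ],
)

```text
clock: 7.83
ee_pos: [0.5413, 0.2764, 0.1167]
tool_rot: [[0.958, 0.288, -0.001], [0.288, -0.958, -0.0], [-0.001, 0.0, -1.0]]
wrist_force: [-4.1, -1.9, 14.5]
finger_gap: 0.589
grasp_force: 25.0
```

>>> carry_out(
  moves=[
    [[0,0,0],[0,0,0]],
    [[0,0,0],[0,0,0]],
    [[0,0,0],[0,0,0]],
  ],
)

```text
clock: 8.08
ee_pos: [0.5414, 0.2765, 0.1168]
tool_rot: [[0.958, 0.288, 0.0], [0.288, -0.958, 0.0], [0.0, -0.0, -1.0]]
wrist_force: [-0.2, 0.1, -2.0]
finger_gap: 0.583
grasp_force: 25.0
```

>>> carry_out(
  moves=[
    [[0,0,0],[0,0,0]],
    [[0,0,0],[0,0,0]],
    [[0,0,0],[0,0,0]],
    [[0,0,0],[0,0,0]],
    [[0,0,0],[0,0,0]],
  ],
  hand=8.8,
)

```text
clock: 8.5
ee_pos: [0.5414, 0.2765, 0.1168]
tool_rot: [[0.958, 0.288, 0.0], [0.288, -0.958, 0.0], [0.0, -0.0, -1.0]]
wrist_force: [-1.3, 0.5, -0.1]
finger_gap: 0.934
grasp_force: 0.0
```

>>> carry_out(
  moves=[
    [[0,0,0],[0,0,0]],
    [[0,0,0],[0,0,0]],
    [[0,0,0],[0,0,0]],
  ],
)

```text
clock: 8.75
ee_pos: [0.5414, 0.2764, 0.1167]
tool_rot: [[0.958, 0.288, 0.0], [0.288, -0.958, -0.0], [-0.0, 0.0, -1.0]]
wrist_force: [-0.4, 0.4, 0.8]
finger_gap: 1.0
grasp_force: 0.0
```

Run:
```python
from h import *
go((.5413,.2764,.25),(.4373,.3115,.25));force(8)
```

```text
pos [0.5414 0.2764 0.1167] j [ 0.28  0.59  1.31 -0.    1.24  1.56] F [-0.4   0.37  0.8 ]
(0.5413, 0.2764, 0.25) -> [-1.000e-02  0.000e+00 -1.333e+01]
(0.4373, 0.3115, 0.25) -> [ -8.96  -6.35 -13.33]
F [ 0.4  -0.06 -0.39] sd [0.4  0.64 0.47] gap 1.0020609508855005 grip 0.0 9.15
```

>>> carry_out(
  moves=[
    [[0,0,-2],[0,0,0]],
    [[0,0,-4.5],[0,0,0]],
    [[0,0,-7.5],[0,0,0]],
    [[0,0,-9.5],[0,0,0]],
    [[0,0,-10],[0,0,0]],
  ],
)

```text
clock: 9.57
ee_pos: [0.5423, 0.2768, 0.2205]
tool_rot: [[0.958, 0.288, 0.006], [0.288, -0.958, 0.002], [0.006, 0.0, -1.0]]
wrist_force: [0.1, 0.1, 0.4]
finger_gap: 0.998
grasp_force: 0.0
```

>>> carry_out(
  moves=[
    [[-2,-1.4,0],[0,0,0]],
    [[-4.5,-3.2,0],[0,0,0]],
    [[-7,-5,0],[0,0,0]],
    [[-8.6,-6.1,0],[0,0,0]],
    [[-9,-6.3,0],[0,0,0]],
  ],
)

```text
clock: 9.98
ee_pos: [0.4341, 0.3116, 0.216]
tool_rot: [[0.957, 0.29, -0.002], [0.29, -0.957, -0.0], [-0.002, -0.0, -1.0]]
wrist_force: [0.4, 0.3, -0.1]
finger_gap: 0.997
grasp_force: 0.0
```

>>> carry_out(
  moves=[
    [[0,0,0],[0,0,0]],
    [[0,0,0],[0,0,0]],
    [[0,0,0],[0,0,0]],
  ],
)

```text
clock: 10.23
ee_pos: [0.4381, 0.3105, 0.2163]
tool_rot: [[0.958, 0.287, -0.0], [0.287, -0.958, -0.0], [-0.0, 0.0, -1.0]]
wrist_force: [-0.6, -0.5, -0.2]
finger_gap: 0.997
grasp_force: 0.0
```

Run:
```python
from h import *
go((.4373,.3115,.117))
b=imaging.camera("side")[:,:,::-1]
cv2.imwrite("pics/x.png",cv2.resize(b[60:220,220:380],(600,600)))
```

```text
pos [0.4381 0.3105 0.2163] j [ 0.4   0.38  1.37 -0.    1.39  1.68] F [-0.56 -0.52 -0.23]
(0.4373, 0.3115, 0.117) -> [-0.04 -0.12  9.93]
```

View pics/x.png

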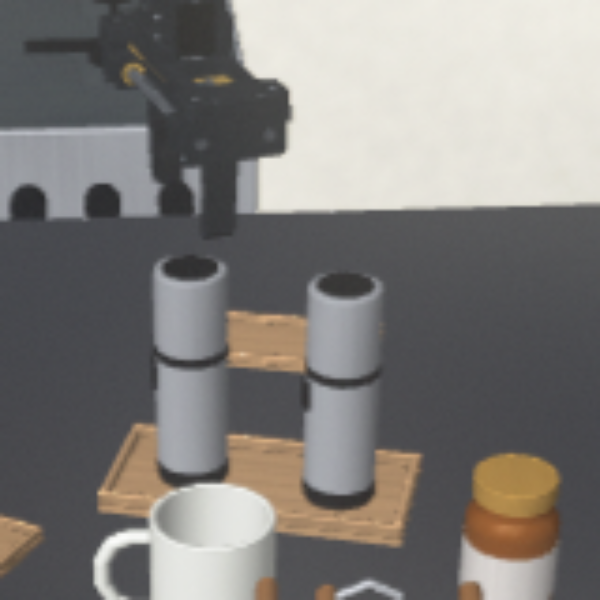

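The empty mill stands upright on the tray (cap about (343,285) in the crop). The gripper hangs over the other mill (cap (190,268)).

>>> carry_out(
  moves=[
    [[0,-0.1,2],[0,0,0]],
    [[0,-0.1,4.5],[0,0,0]],
    [[0,-0.1,7],[0,0,0]],
    [[0,-0.1,9],[0,0,0]],
    [[0,-0.1,9.9],[0,0,0]],
  ],
)

```text
clock: 10.7
ee_pos: [0.4366, 0.311, 0.115]
tool_rot: [[0.958, 0.287, -0.004], [0.287, -0.958, -0.002], [-0.004, 0.001, -1.0]]
wrist_force: [0.1, -0.4, -0.9]
finger_gap: 0.995
grasp_force: 0.0
```

>>> carry_out(
  moves=[
    [[0,0,0],[0,0,0]],
    [[0,0,0],[0,0,0]],
    [[0,0,0],[0,0,0]],
  ],
)

```text
clock: 10.95
ee_pos: [0.4376, 0.312, 0.1189]
tool_rot: [[0.958, 0.287, 0.002], [0.287, -0.958, 0.001], [0.002, -0.0, -1.0]]
wrist_force: [-0.1, -0.8, 0.3]
finger_gap: 1.002
grasp_force: 0.0
```

>>> carry_out(
  moves=[
    [[0,0,0],[0,0,0]],
    [[0,0,0],[0,0,0]],
    [[0,0,0],[0,0,0]],
    [[0,0,0],[0,0,0]],
    [[0,0,0],[0,0,0]],
  ],
  hand=4.5,
  squeeze=35,
)

```text
clock: 11.37
ee_pos: [0.4368, 0.3119, 0.118]
tool_rot: [[0.958, 0.288, 0.0], [0.288, -0.958, 0.0], [0.0, -0.0, -1.0]]
wrist_force: [-0.3, 0.4, -0.7]
finger_gap: 0.641
grasp_force: 0.0
```

>>> carry_out(
  moves=[
    [[0,0,0],[0,0,0]],
    [[0,0,0],[0,0,0]],
    [[0,0,0],[0,0,0]],
    [[0,0,0],[0,0,0]],
    [[0,0,0],[0,0,0]],
  ],
)

```text
clock: 11.78
ee_pos: [0.4368, 0.3118, 0.1178]
tool_rot: [[0.958, 0.288, 0.0], [0.288, -0.958, -0.0], [0.0, 0.0, -1.0]]
wrist_force: [-0.1, -0.7, 0.9]
finger_gap: 0.584
grasp_force: 34.9
```

Run:
```python
from h import *
go();force(12)
```

```text
pos [0.4368 0.3118 0.1178] j [ 0.4   0.48  1.52 -0.    1.14  1.68] F [-0.06 -0.66  0.93]
F [ 0.21 -1.35  2.29] sd [0.34 0.45 0.43] gap 0.5846273036067907 grip 34.947174210101366 12.3833
```

>>> carry_out(
  moves=[
    [[0,0,-0.4],[0,0,0]],
    [[0,0,-1.2],[0,0,0]],
    [[0,0,-2.1],[0,0,0]],
    [[0,0,-2.8],[0,0,0]],
    [[0,0,-3],[0,0,0]],
  ],
)

```text
clock: 12.8
ee_pos: [0.4371, 0.3121, 0.1493]
tool_rot: [[0.958, 0.288, 0.002], [0.288, -0.958, 0.001], [0.002, -0.0, -1.0]]
wrist_force: [-0.1, -0.8, -4.7]
finger_gap: 0.579
grasp_force: 34.9
```

>>> carry_out(
  moves=[
    [[0,0,0],[0,0,0]],
    [[0,0,0],[0,0,0]],
    [[0,0,0],[0,0,0]],
  ],
)

```text
clock: 13.05
ee_pos: [0.4365, 0.3118, 0.1474]
tool_rot: [[0.958, 0.288, -0.001], [0.288, -0.958, -0.0], [-0.001, 0.0, -1.0]]
wrist_force: [-0.7, 0.4, -4.8]
finger_gap: 0.584
grasp_force: 34.9
```

Run:
```python
from h import *
force(20);go((.4373,.3115,.33),(.585,-.2158,.33))
```

```text
F [-0.24 -0.25 -4.5 ] sd [0.5  0.41 0.47] gap 0.5794347474671373 grip 34.94730053236708 14.05
pos [0.4368 0.3118 0.1478] j [ 0.4   0.44  1.48 -0.    1.22  1.68] F [ 0.39 -1.03 -4.72]
(0.4373, 0.3115, 0.33) -> [  0.04   0.05 -18.22]
(0.585, -0.2158, 0.33) -> [ -0.98  54.8  -18.22]
```

At 4.5 N (about 460 g) this is the full mill. I'll lift it high and carry it across.

>>> carry_out(
  moves=[
    [[0,0,-1],[0,0,0]],
    [[0,0,-3],[0,0,0]],
    [[0,0,-5.5],[0,0,0]],
    [[0,0,-8],[0,0,0]],
    [[0,0,-10.5],[0,0,0]],
  ],
)

```text
clock: 14.47
ee_pos: [0.4365, 0.3118, 0.2539]
tool_rot: [[0.958, 0.288, -0.0], [0.288, -0.958, -0.0], [-0.0, 0.0, -1.0]]
wrist_force: [0.4, 0.0, -4.8]
finger_gap: 0.583
grasp_force: 34.9
```

>>> carry_out(
  moves=[
    [[0,0,-2.5],[0,0,0]],
    [[0,0,-4.7],[0,0,0]],
    [[0,0.5,-6.4],[0,0,0]],
    [[0,1.5,-7.4],[0,0,0]],
    [[0,3,-7.7],[0,0,0]],
  ],
)

```text
clock: 14.88
ee_pos: [0.4455, 0.2831, 0.3313]
tool_rot: [[0.957, 0.289, 0.002], [0.289, -0.957, 0.001], [0.003, -0.0, -1.0]]
wrist_force: [1.1, 0.6, -4.7]
finger_gap: 0.582
grasp_force: 34.9
```

>>> carry_out(
  moves=[
    [[-0.1,2.3,0],[0,0,0]],
    [[-0.1,5,0],[0,0,0]],
    [[-0.2,7.8,0],[0,0,0]],
    [[-0.2,10.6,0],[0,0,0]],
    [[-0.3,13.4,0],[0,0,0]],
  ],
)

```text
clock: 15.3
ee_pos: [0.4811, 0.1521, 0.3292]
tool_rot: [[0.958, 0.288, -0.001], [0.288, -0.958, -0.0], [-0.001, -0.0, -1.0]]
wrist_force: [0.1, -0.5, -4.6]
finger_gap: 0.583
grasp_force: 34.9
```

>>> carry_out(
  moves=[
    [[-0.1,2.8,0],[0,0,0]],
    [[-0.1,5.6,0],[0,0,0]],
    [[-0.2,8.4,0],[0,0,0]],
    [[-0.2,11.2,0],[0,0,0]],
    [[-0.3,14,0],[0,0,0]],
  ],
)

```text
clock: 15.72
ee_pos: [0.5184, 0.0171, 0.3292]
tool_rot: [[0.958, 0.287, -0.001], [0.287, -0.958, 0.0], [-0.001, -0.0, -1.0]]
wrist_force: [0.0, 0.8, -4.3]
finger_gap: 0.584
grasp_force: 34.9
```

>>> carry_out(
  moves=[
    [[-0.1,2.8,0],[0,0,0]],
    [[-0.1,5.6,0],[0,0,0]],
    [[-0.2,8.4,0],[0,0,0]],
    [[-0.2,11.2,0],[0,0,0]],
    [[-0.3,14,0],[0,0,0]],
  ],
)

```text
clock: 16.13
ee_pos: [0.5557, -0.1179, 0.329]
tool_rot: [[0.958, 0.287, -0.001], [0.287, -0.958, 0.0], [-0.001, -0.001, -1.0]]
wrist_force: [-0.0, 0.5, -5.1]
finger_gap: 0.585
grasp_force: 34.9
```

>>> carry_out(
  moves=[
    [[0,2.6,0],[0,0,0]],
    [[0,4.8,0],[0,0,0]],
    [[0,6.6,0],[0,0,0]],
    [[0,7.8,0],[0,0,0]],
    [[0,8.2,0],[0,0,0]],
  ],
)

```text
clock: 16.55
ee_pos: [0.5794, -0.1965, 0.3287]
tool_rot: [[0.958, 0.286, -0.002], [0.286, -0.958, 0.001], [-0.001, -0.001, -1.0]]
wrist_force: [-0.1, -0.1, -4.2]
finger_gap: 0.589
grasp_force: 34.9
```

Run:
```python
from h import *
force(4);go((.585,-.2158,.255),(.585,-.2158,.215))
a,b=[imaging.camera(c)[:,:,::-1] for c in("top","side")]
cv2.imwrite("pics/w.png",np.hstack([cv2.resize(a[80:280,300:500],(400,400)),cv2.resize(b[130:380,240:490],(400,400))]))
```

```text
F [-0.14  0.64 -4.55] sd [0.34 0.38 0.55] gap 0.5830501670979231 grip 34.94755032705143 16.75
pos [ 0.5792 -0.1936  0.3298] j [-0.52  0.45  0.92  0.    1.77  0.76] F [-0.47  0.96 -4.86]
(0.585, -0.2158, 0.255) -> [-0.09  2.29  7.48]
(0.585, -0.2158, 0.215) -> [-0.09  2.29 11.48]
```

View pics/w.png

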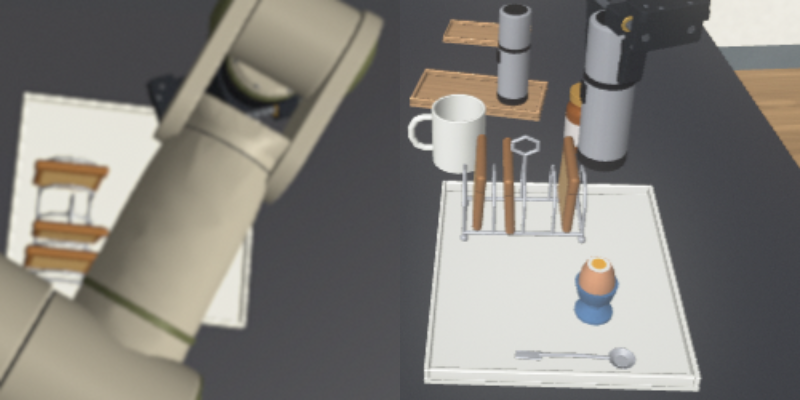

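The mill is held upright (foot at about (605,155) in the side crop). The egg at (597,265) and the toast are undisturbed, and the empty mill is upright in the tray. I'll centre over the egg, then lower.

>>> carry_out(
  moves=[
    [[0,0.6,0],[0,0,0]],
    [[-0.1,1.5,0.5],[0,0,0]],
    [[-0.1,2.1,1.5],[0,0,0]],
    [[-0.1,2.3,3],[0,0,0]],
    [[-0.1,2.3,4.5],[0,0,0]],
  ],
)

```text
clock: 17.27
ee_pos: [0.5851, -0.218, 0.283]
tool_rot: [[0.958, 0.287, -0.001], [0.287, -0.958, 0.0], [-0.0, -0.0, -1.0]]
wrist_force: [-0.6, 0.2, -5.1]
finger_gap: 0.581
grasp_force: 34.9
```

>>> carry_out(
  moves=[
    [[0,0,1.2],[0,0,0]],
    [[0,0,2.2],[0,0,0]],
    [[0,0,2.8],[0,0,0]],
    [[0,0,3],[0,0,0]],
    [[0,0,3],[0,0,0]],
  ],
)

```text
clock: 17.68
ee_pos: [0.5851, -0.217, 0.2544]
tool_rot: [[0.958, 0.288, -0.0], [0.288, -0.958, 0.0], [-0.0, -0.0, -1.0]]
wrist_force: [0.0, 0.7, -4.4]
finger_gap: 0.587
grasp_force: 34.9
```

>>> carry_out(
  moves=[
    [[0,0,0],[0,0,0]],
    [[0,0,0],[0,0,0]],
    [[0,0,0],[0,0,0]],
  ],
)

```text
clock: 17.93
ee_pos: [0.5853, -0.2169, 0.2554]
tool_rot: [[0.958, 0.288, 0.001], [0.288, -0.958, -0.001], [0.001, 0.001, -1.0]]
wrist_force: [-0.7, -0.3, -3.7]
finger_gap: 0.582
grasp_force: 34.9
```

Run:
```python
from h import *
go((.585,-.2158,.215))
p=ctrl.get_state()["ee_pos"];f=p-[0,0,.1118]
b=imaging.camera("side")[:,:,::-1].copy()
c0,r0=310,200;k=6
c=cv2.resize(b[r0:r0+100,c0:c0+130],None,fx=k,fy=k,interpolation=2)
# predicted foot outline and egg top, mill assumed on the tool axis
for q,col in[(f+[.0265*np.cos(t),.0265*np.sin(t),0],(0,0,255)) for t in np.linspace(0,6.28,25)]+[(np.array([.585,-.2158,.083]),(0,255,0)),(f,(255,0,255))]:
    u=(proj("side",q)-[c0,r0]+.5)*k;cv2.circle(c,tuple(int(i) for i in u),2,col,-1)
cv2.imwrite("pics/v.png",c)
```

```text
pos [ 0.5853 -0.2169  0.2554] j [-0.54  0.5   1.04  0.    1.59  0.73] F [-0.74 -0.32 -3.72]
(0.585, -0.2158, 0.215) -> [ 0.   -0.12  4.04]
```

View pics/v.png

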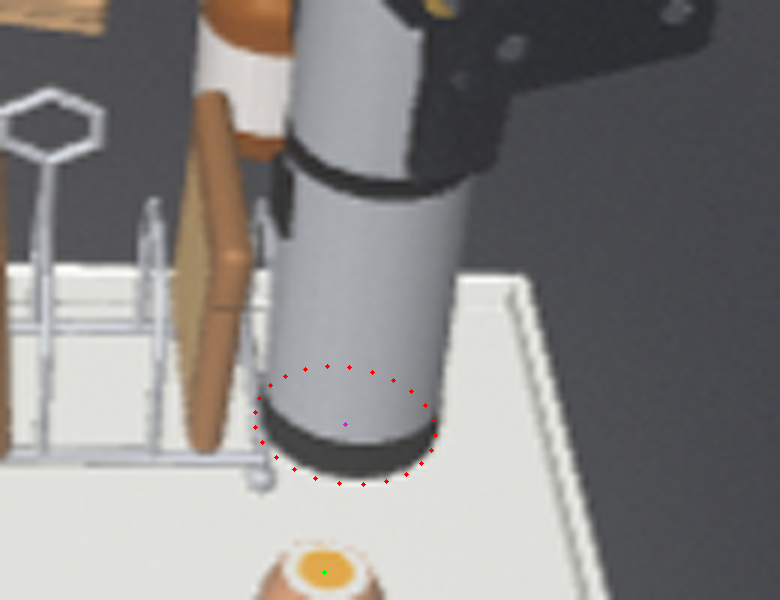

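The predicted foot outline (red) matches the real foot to about 1 mm, and the predicted egg top (green, (324,572)) sits on the yolk. I'll lower the last 4 cm.

>>> carry_out(
  moves=[
    [[0,-0.1,0.8],[0,0,0]],
    [[0,-0.1,1.8],[0,0,0]],
    [[0,-0.1,2.8],[0,0,0]],
    [[0,-0.1,3.6],[0,0,0]],
    [[0,-0.1,4],[0,0,0]],
  ],
)

```text
clock: 18.4
ee_pos: [0.5843, -0.2156, 0.2127]
tool_rot: [[0.958, 0.288, -0.003], [0.288, -0.958, 0.002], [-0.002, -0.002, -1.0]]
wrist_force: [0.2, 0.3, -3.6]
finger_gap: 0.584
grasp_force: 34.9
```

>>> carry_out(
  moves=[
    [[0,0,0],[0,0,0]],
    [[0,0,0],[0,0,0]],
    [[0,0,0],[0,0,0]],
    [[0,0,0],[0,0,0]],
    [[0,0,0],[0,0,0]],
  ],
)

```text
clock: 18.82
ee_pos: [0.585, -0.2159, 0.2152]
tool_rot: [[0.958, 0.288, 0.001], [0.288, -0.958, -0.0], [0.001, 0.001, -1.0]]
wrist_force: [-0.2, 0.3, -3.6]
finger_gap: 0.58
grasp_force: 34.9
```

Run:
```python
from h import *
force(6);go((.585,-.2158,.2147))
p=ctrl.get_state()["ee_pos"];f=p-[0,0,.1118]
b=imaging.camera("side")[:,:,::-1].copy()
c0,r0=310,225;k=6
c=cv2.resize(b[r0:r0+100,c0:c0+130],None,fx=k,fy=k,interpolation=2)
for q in[f+[.0265*np.cos(t),.0265*np.sin(t),0] for t in np.linspace(0,6.28,25)]:
    u=(proj("side",q)-[c0,r0]+.5)*k;cv2.circle(c,tuple(int(i) for i in u),2,(0,0,255),-1)
cv2.imwrite("pics/u.png",c)
```

```text
F [ 0.14 -0.18 -4.49] sd [0.56 0.22 0.45] gap 0.5822136304131549 grip 34.94696049252525 19.1167
pos [ 0.5848 -0.2159  0.2148] j [-0.54  0.53  1.12 -0.    1.49  0.74] F [ 0.05 -0.25 -4.7 ]
(0.585, -0.2158, 0.2147) -> [ 0.02 -0.    0.01]
```

View pics/u.png

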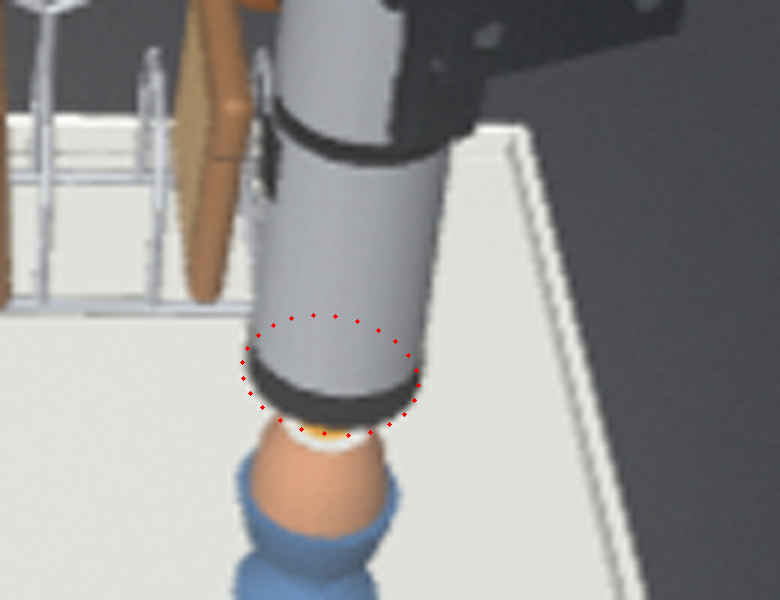

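The foot hangs centred just above the egg with a clear gap, and everything is still and undisturbed. I'm handing it in.

```bash
python3 -c "
from bench import ctrl;print(ctrl.job_done())"
```

```text
the job is handed in; nothing more can be done
None
```

I handed the job in with the full mill (about 460 g by feel) held upright and still, centred within about 1–2 mm over the egg, its foot about 2 cm above the cut top; the empty mill (about 250 g) stands upright in its wooden tray.

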